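# Sort the loose thread into its stands

### The arm

A 7-joint arm with a two-finger parallel gripper is mounted at the origin on a cart in front of the work surface, level with it; the furniture and walls round the work are solid. World frame = base frame: x ahead of the robot, y to its left, z up, the work surface at z = 0. Lengths are in m, angles in rad, forces in N, time in s.
With the tool pointing down it reaches from about 0.4 to 0.9 m from the base axis. Payload 5.6 kg.
Tool frame: the origin (TCP) lies midway between the tips of the shut fingers; the grasp point (between the pads) lies 19 mm behind it; z points along the fingers, y is the line along which they close (so a half turn about z gives the same grasp; the last joint's range is limited). The gripper opens to 92 mm and grips with 3 to 60 N. Pads are 20 mm wide; open, the fingers measure 128 mm over their backs; the gripper's body (75 mm by 189 mm) begins 69 mm behind the grasp point.
Start: joints at [-1.343, 0.468, -0.012, 1.603, 0.006, 1.071, -0.056], TCP at [0.174, 0.626, 0.189] pointing down, gripper open.
Joint ranges: [-2.53, 2.53], [-0.31, 2.02], [-1.57, 1.55], [0.28, 2.44], [-1.29, 4.43], [0.15, 1.84], [-2.92, 2.92]. Speed limits (rad/s): [2.57, 2.57, 3.14, 3.14, 3.14, 3.14, 3.14].

### API

Orientations are given as a 3x3 rotation matrix whose columns are the frame's x, y, z axes.
In Python, from station import env, effector, solver, viewer, workorder, search_frame, tip_of gives the robot as it stands. Calls block until the motion is done:
- env.reach(position, orientation): joint-space move of the TCP to a pose.
- env.movel(position, frame=None, rate=0.15): straight line of the TCP; frame=None keeps the orientation; rate is the mean speed in m/s.
- env.goto_joints(angles): joint-space move.
- effector.release() and effector.grasp(squeeze=None): open the fingers fully, or close them until they stop; squeeze is the grip in N (None keeps the last).
- env.pause(seconds).
- solver.inverse_kinematics(position, orientation): joint angles nearest the present ones, or None.
- env.sense(): the state.
- viewer.read_camera(name): name is "side" or "top"; returns (picture, depth): 420x560x3 uint8, red, green, blue; 420x560 float32, m along the optical axis (not along the pixel's ray), 0 where there is no reading.
- viewer.camera_info(name): a dict with "intrinsics" (3x3 intrinsics, pixels), "dist_coeffs" ([k1, k2, p1, p2, k3] as OpenCV has them; the pictures are not rectified), "eye" and "rotation" of the camera in the world. Camera axes: x right, y up, looking along -z (the intrinsics and any distortion apply to the point x, -y, -z); pixel columns grow to the right and rows downward; lengths in m; the calibration is good to about 2 mm. A picture is of the moment at which its call begins. camera_info takes no time and is no camera call.
A pose or a line that the arm cannot do raises env.PlanningError and nothing moves.
- workorder.finish_job(): hands the job in; it is judged then, once.
Trained networks look in the newest picture that a camera, given by its name, has taken for a name from the list of things; names that differ only in an ending like _2 or _b are one class to them, and where a whole thing is asked for, a point or a joint stands for the part that bears it (a point fixed in the world has none). Each returns a list of dicts, best first, with "score" (0 to 1); they miss things now and then, are a little off and sometimes report something else, mostly with a low value. They report only what shows in the picture. A call takes as long as a camera call. They do not tell look-alikes from the thing itself.
- search_frame(camera, name): "at" ([x, y, z] in m, in world coordinates, good to about 4 mm: the middle of the surface that is visible of it).
- tip_of(camera, name): "at" ([x, y, z] in m, in world coordinates, good to about 4 mm: a listed point, or the origin of a listed thing).
The state is a dict: "t": time; "joint_positions": joint angles; "joint_velocities": joint speeds; "tau": joint torques, N m; "ee_pos": TCP position; "tcp_rot": TCP orientation; "wrist_force": force on the tool from outside, world axes, zero at the start; "moment": the same for the moment, N m; "gripper_width": finger opening in m; "grasp_force": force on a finger pad.
Only numpy, scipy, OpenCV 4.12 (cv2) and the standard library are available. Lean on these libraries where they do the work, as an engineer would, in place of code of your own. Each camera call takes 0.05 s, during which the arm holds its last target. There are 200 camera calls.

### The job

Put the loose thread away where each kind belongs: the two small spools upright in the two empty cups of the spool stand, the two big spools lying down, one in each bay of the cradle, and the machine bobbin flat in either empty cup of the bobbin stand. Leave the spool and the bobbin that are already put away in their own cups.

Things in the scene. Friction and masses are not known exactly. Their poses are not given: they have to be found in the camera images.
- small_spool_a: small thread spool, 31 mm across the flanges and 56 mm tall, standing upright: two flanges about 7 mm thick with a 20 mm thick winding between. Origin at the centre of its underside, z along its axis. Blue winding, about 20 g. The two small spools are interchangeable.
- small_spool_b: small thread spool, 33 mm across the flanges and 60 mm tall, standing upright: two flanges about 7 mm thick with a 20 mm thick winding between. Origin at the centre of its underside, z along its axis. Yellow winding, about 20 g. The two small spools are interchangeable.
- big_spool_a: big thread spool (white winding) lying on its side, 42 mm high, 66 mm long along its own y axis; flanges 42 mm, winding (taken across own x, at the middle of the length) 32 mm wide. Origin on its underside; the middle of the spool lies 5 mm from the origin towards own -x and 1 mm towards own +y. About 45 g. The two big spools are interchangeable.
- big_spool_b: big thread spool (black winding) lying on its side, 42 mm high, 66 mm long along its own y axis; flanges 42 mm, winding (taken across own x, at the middle of the length) 32 mm wide. Origin on its underside; the middle of the spool lies 5 mm from the origin towards own -x and 1 mm towards own +y. About 45 g. The two big spools are interchangeable.
- bobbin: loose machine bobbin, a flat drum of 20 mm diameter and 12 mm height lying on its face; green winding, pale flanges. Origin at the centre of its underside, z along its axis. About 12 g.
- spool_stand: fixed round wooden stand, 132 mm across, 21 mm high, with three deep cups. Origin: centre of its underside. Cups 48 mm wide inside, walls 3 mm, floors 6 mm and rims 21 mm above the origin; centres 38 mm from the origin at 0, 120 and 240 degrees from own +x (counter-clockwise from above). The +x cup holds the stored spool, the others are empty.
- bobbin_stand: fixed round wooden stand, 106 mm across, 9 mm high, with three shallow cups. Origin: centre of its underside. Cups 38 mm wide inside, walls 2.5 mm, floors 4 mm and rims 9 mm above the origin; centres 30 mm from the origin at 0, 120 and 240 degrees from own +x (counter-clockwise from above). The +x cup holds the stored bobbin, the others are empty.
- spool_cradle: fixed wooden cradle, 136 mm long (own x), 92 mm wide (own y), 18 mm high, with two empty bays. Origin: centre of its underside. Bay centres at own x = -33 and +33 mm, y = 0; each bay 62 mm (own x) by 84 mm (own y) inside, walls 4 mm, floors 4 mm above the origin. A big spool fits a bay only with its length along the cradle's own y.
- stored_spool: small thread spool, 29 mm across the flanges and 52 mm tall, standing upright: two flanges about 7 mm thick with a 20 mm thick winding between. Origin at the centre of its underside, z along its axis. Red winding. It already stands in the +x cup of the spool stand and stays there.
- stored_bobbin: machine bobbin like the loose one, 20 mm diameter and 12 mm high, purple winding. Origin at the centre of its underside. It already lies in the +x cup of the bobbin stand and stays there.
Things that resemble listed ones, but are neither listed nor needed, are in the scene too. What is shaped like the big_spool_b but pink is not meant.

How it is judged:
At the end, for the whole second after the job is handed in: All three small spools upright (within 7 degrees) on cup floors of the spool stand, both big spools lying on the floors of the cradle's bays, one in each, both bobbins flat on cup floors of the bobbin stand (within 13, 23 and 12 mm of cup or bay centres, as the walls allow); all at rest (((x of small_spool_a in the frame of spool_stand between -0.032 and -0.006 m and y of small_spool_a in the frame of spool_stand between 0.0199 and 0.0459 m) or (x of small_spool_a in the frame of spool_stand between -0.032 and -0.006 m and y of small_spool_a in the frame of spool_stand between -0.0459 and -0.0199 m)) and z of each of small_spool_a, small_spool_b, stored_spool in the frame of spool_stand below 0.011 m and angle between each of small_spool_a, small_spool_b, stored_spool, big_spool_a, big_spool_b, bobbin, stored_bobbin's own z axis and vertical below 0.12 rad and linear speed of each of small_spool_a, small_spool_b, stored_spool, big_spool_a, big_spool_b, bobbin, stored_bobbin below 0.02 m/s and ((x of small_spool_b in the frame of spool_stand between -0.032 and -0.006 m and y of small_spool_b in the frame of spool_stand between 0.0199 and 0.0459 m) or (x of small_spool_b in the frame of spool_stand between -0.032 and -0.006 m and y of small_spool_b in the frame of spool_stand between -0.0459 and -0.0199 m)) and (x of stored_spool in the frame of spool_stand between 0.025 and 0.051 m and y of stored_spool in the frame of spool_stand between -0.013 and 0.013 m) and ((x of big_spool_a in the frame of spool_cradle between -0.056 and -0.01 m and y of big_spool_a in the frame of spool_cradle between -0.014 and 0.014 m) or (x of big_spool_a in the frame of spool_cradle between 0.01 and 0.056 m and y of big_spool_a in the frame of spool_cradle between -0.014 and 0.014 m)) and z of each of big_spool_a, big_spool_b in the frame of spool_cradle below 0.009 m and ((x of big_spool_b in the frame of spool_cradle between -0.056 and -0.01 m and y of big_spool_b in the frame of spool_cradle between -0.014 and 0.014 m) or (x of big_spool_b in the frame of spool_cradle between 0.01 and 0.056 m and y of big_spool_b in the frame of spool_cradle between -0.014 and 0.014 m)) and ((x of bobbin in the frame of bobbin_stand between -0.027 and -0.003 m and y of bobbin in the frame of bobbin_stand between 0.014 and 0.038 m) or (x of bobbin in the frame of bobbin_stand between -0.027 and -0.003 m and y of bobbin in the frame of bobbin_stand between -0.038 and -0.014 m)) and z of each of bobbin, stored_bobbin in the frame of bobbin_stand below 0.0075 m and (x of stored_bobbin in the frame of bobbin_stand between 0.018 and 0.042 m and y of stored_bobbin in the frame of bobbin_stand between -0.012 and 0.012 m)); the robot touches nothing.
It fails at once if the stored spool is taken or knocked out of its cup (moved more than 25 mm, or tipped by more than about 35 degrees) (distance of stored_spool from where it was at the start of the episode above 0.025 m or angle between stored_spool's own z axis and vertical above 0.6 rad).
It fails at once if the stored bobbin is taken or knocked out of its cup (moved more than 25 mm, or tipped by more than about 35 degrees) (distance of stored_bobbin from where it was at the start of the episode above 0.025 m or angle between stored_bobbin's own z axis and vertical above 0.6 rad).
It also fails if it takes over 102 s, if anything falls off the work surface, if the arm or the gripper's body presses on something with over 40 N, if the wrist force passes 120 N, or if a joint passes its speed limit or range.

## Working session

There is one attempt and no reset: what is moved stays moved. The work goes in short steps, each a Python script; the robot and the scene stay as the last script left them, time stands still between calls to the robot, and variables do not carry over. Pictures are saved under pics/ and viewed, at most 14 in all, crops included, and the job is handed in when it is done.

```bash
ls; mkdir -p pics; cat > h.py <<'E'
import numpy as np, cv2
from station import env, effector, solver, viewer, workorder, search_frame, tip_of
def cloud(name):
    pic,d=viewer.read_camera(name); i=viewer.camera_info(name)
    K=np.array(i["intrinsics"],float);D=np.array(i["dist_coeffs"],float)
    h,w=d.shape; u,v=np.meshgrid(np.arange(w),np.arange(h))
    n=cv2.undistortPoints(np.stack([u,v],-1).reshape(-1,1,2).astype(np.float64),K,D).reshape(h,w,2)
    c=np.stack([n[...,0]*d,-n[...,1]*d,-d],-1)
    P=c@np.array(i["rotation"]).T+np.array(i["eye"]); P[d==0]=np.nan
    return pic,P
def save(name,im): cv2.imwrite("pics/"+name,cv2.cvtColor(im,cv2.COLOR_RGB2BGR))
E
python3 - <<'E'
from h import *
for c in("top","side"):
    p,P=cloud(c); save(c+"0.png",p); np.savez(c+"0.npz",p=p,P=P)
    print(c,viewer.camera_info(c)["eye"])
    for n in["small_spool_a","big_spool_a","bobbin","spool_stand","bobbin_stand","spool_cradle","stored_spool","stored_bobbin"]:
        print(n,[(np.round(r["at"],3).tolist(),round(r["score"],2)) for r in search_frame(c,n)])
        if "stand" in n or "cradle" in n or "stored" in n: print("   tip",[(np.round(r["at"],3).tolist(),round(r["score"],2)) for r in tip_of(c,n)])
print(env.sense()["t"])
E
```

```text
pics
top [0.32849948 0.01278324 0.88430242]
small_spool_a [([0.468, 0.132, 0.056], 0.55), ([0.428, 0.017, 0.056], 0.49)]
big_spool_a [([0.462, -0.203, 0.033], 0.88), ([0.361, 0.144, 0.035], 0.88), ([0.444, 0.251, 0.041], 0.58)]
bobbin []
spool_stand [([0.6, -0.155, 0.003], 0.76)]
   tip [([0.597, -0.162, -0.005], 0.88)]
bobbin_stand [([0.614, 0.166, 0.0], 0.61)]
   tip [([0.613, 0.166, -0.004], 0.72)]
spool_cradle [([0.612, -0.016, 0.009], 0.73)]
   tip []
stored_spool [([0.616, 0.161, 0.001], 0.58), ([0.555, -0.169, 0.06], 0.56), ([0.463, -0.204, 0.032], 0.56)]
   tip [([0.564, -0.174, 0.007], 0.76), ([0.61, 0.193, 0.004], 0.22)]
stored_bobbin [([0.465, 0.133, 0.057], 0.38)]
   tip [([0.608, 0.191, 0.004], 0.63)]
side [0.24507558 0.63262564 0.65445917]
small_spool_a [([0.429, 0.029, 0.04], 0.7), ([0.472, 0.145, 0.04], 0.57)]
big_spool_a [([0.435, 0.263, 0.038], 0.86), ([0.462, -0.19, 0.034], 0.73), ([0.364, 0.157, 0.03], 0.73)]
bobbin [([0.431, -0.089, 0.012], 0.49)]
spool_stand [([0.604, -0.147, 0.004], 0.75)]
   tip [([0.599, -0.16, 0.001], 0.7)]
bobbin_stand [([0.617, 0.174, 0.006], 0.81), ([0.47, 0.144, 0.038], 0.5)]
   tip [([0.618, 0.168, 0.001], 0.65)]
spool_cradle [([0.605, -0.015, 0.004], 0.85), ([0.433, 0.263, 0.037], 0.62)]
   tip [([0.613, -0.016, 0.004], 0.56)]
stored_spool [([0.562, -0.165, 0.041], 0.58), ([0.437, 0.264, 0.04], 0.38)]
   tip [([0.566, -0.174, 0.005], 0.52)]
stored_bobbin [([0.612, 0.193, 0.017], 0.5)]
   tip [([0.611, 0.195, 0.005], 0.65)]
1.4
```

View pics/top0.png

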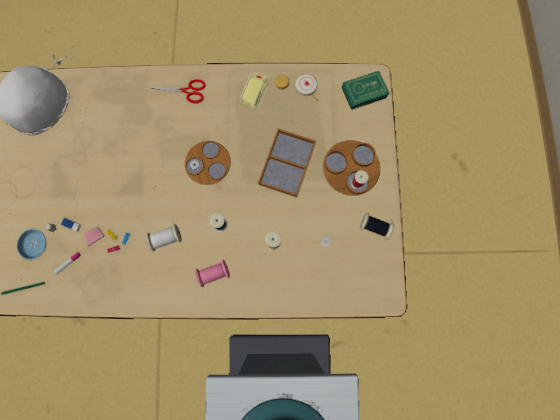

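View pics/side0.png

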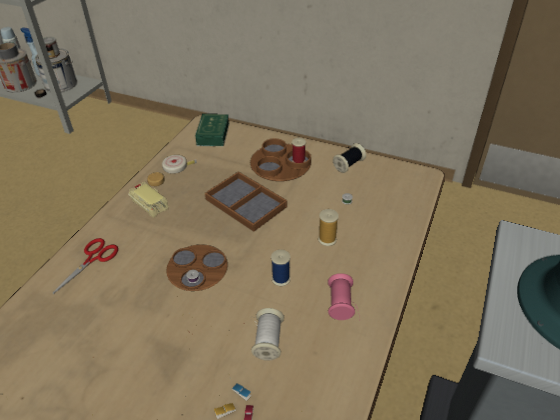

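The top view shows the blue small spool at (218,222), the yellow one at (273,240), the white big spool at (164,237) and the black one at (377,226). The pink look-alike is at (212,273). The stands are at (208,162) and (351,167), and the cradle is at (287,163). Bobbin candidates are (325,242) and a small round thing at (52,227). The side view shows the first of these at (347,199) with a green band, so I'll crop to confirm and measure with the depth clouds.

```bash
cat > m.py <<'E'
from h import *
z=np.load("top0.npz");p,P=z["p"],z["P"]; s=np.load("side0.npz");ps,Ps=s["p"],s["P"]
if __name__=="__main__":
    cr=lambda im,u,v,r,k:cv2.resize(im[v-r:v+r,u-r:u+r],(k,k),interpolation=cv2.INTER_CUBIC)
    a=np.hstack([cr(p,325,242,20,260),cr(p,52,227,20,260),cr(ps,347,199,20,260)])
    b=np.hstack([cr(p,164,237,24,260),cr(p,377,226,24,260),cr(ps,280,268,26,260)])
    save("crop1.png",np.vstack([a,b]))
    def obj(nm,Q,x,y,r,zmin,zmax=.1):
        m=(np.hypot(Q[...,0]-x,Q[...,1]-y)<r)&(Q[...,2]>zmin)&(Q[...,2]<zmax)
        q=Q[m]; 
        if len(q)<4: print(nm,"few",len(q));return
        c,wh,ang=cv2.minAreaRect((q[:,:2]*1000).astype(np.float32))
        pca=np.linalg.svd(q[:,:2]-q[:,:2].mean(0),full_matrices=False)[2][0]
        print(nm,len(q),"rect",np.round(c,1),np.round(wh,1),round(ang,1),"mean",np.round(q.mean(0)*1000,1),"zmax",round(np.percentile(q[:,2],97)*1000,1),"pca deg",round(np.degrees(np.arctan2(pca[1],pca[0]))%180,1))
    for v,Q in(("top",P),("side",Ps)):
        t=Q[(np.abs(Q[...,0]-.5)<.03)&(np.abs(Q[...,1]-.02)<.03)];print(v,"table z",np.nanmedian(t[:,2]))
        obj(v+" white",Q,.462-.1,.15,.055,.012); obj(v+" white?",Q,.444,.255,.055,.012); obj(v+" black",Q,.462,-.2,.055,.012)
        obj(v+" blue",Q,.468,.135,.035,.045); obj(v+" yell",Q,.428,.02,.035,.045); obj(v+" bob",Q,.431,-.089,.025,.006)
        obj(v+" cradle",Q,.61,-.016,.09,.012,.03); obj(v+" sstand",Q,.6,-.16,.075,.015,.03); obj(v+" bstand",Q,.615,.167,.06,.005,.011)
        obj(v+" stored",Q,.564,-.174,.03,.045); obj(v+" storedb",Q,.61,.193,.02,.013,.03)
E
python3 m.py
```

```text
top table z 3.2076540399605946e-05
top white 511 rect [361.5 143.4] [47.3 66.2] 21.5 mean [364.6 144.4  33.4] zmax 40.7 pca deg 111.2
top white? 543 rect [443.1 253.3] [43.1 67.1] 19.3 mean [439.9 250.6  34.4] zmax 41.7 pca deg 109.5
top black 474 rect [ 466.6 -208.1] [66.1 44.9] 70.4 mean [ 462.1 -205.    32.8] zmax 40.4 pca deg 69.3
top blue 172 rect [472.  133.3] [29.3 30. ] 24.2 mean [471.7 133.1  55.7] zmax 58.6 pca deg 70.2
top yell 199 rect [431.   15.6] [30.8 31.3] 89.9 mean [431.5  15.9  59.9] zmax 62.5 pca deg 134.0
top bob 66 rect [431.8 -98. ] [17.7 20.1] 87.9 mean [432.  -98.4  11.5] zmax 13.9 pca deg 177.6
top cradle 517 rect [605.3 -36.1] [135.1 137.9] 70.8 mean [611.3 -17.6  17.3] zmax 21.0 pca deg 156.7
top sstand 389 rect [ 592.7 -164. ] [111.3 118.5] 14.5 mean [ 600.4 -160.7   20. ] zmax 24.3 pca deg 169.1
top bstand 597 rect [614.8 167.3] [101.   99.3] 23.5 mean [615.8 165.9   6.7] zmax 10.2 pca deg 38.2
top stored 155 rect [ 563.9 -171.3] [27.1 27.8] 45.9 mean [ 563.4 -170.2   57.1] zmax 60.7 pca deg 133.8
top storedb 57 rect [606.9 193.1] [19.1 19.5] 89.8 mean [
[... 497 characters left out ...]
rect [432.5  17.8] [31.1 32.6] 18.7 mean [431.4  21.1  57.2] zmax 61.5 pca deg 108.3
side bob 74 rect [432.7 -97.5] [17.5 24. ] 16.5 mean [432.3 -95.7  10.2] zmax 13.2 pca deg 105.7
side cradle 791 rect [603.8 -34.1] [135.4 138.9] 70.1 mean [609.1 -19.1  16.2] zmax 19.8 pca deg 143.9
side sstand 508 rect [ 603.2 -152.7] [110.3 118.5] 75.0 mean [ 596.9 -156.9   19.6] zmax 26.1 pca deg 152.0
side bstand 687 rect [613.3 169.5] [98.9 97. ] 22.4 mean [613.  168.2   7. ] zmax 10.1 pca deg 153.5
side stored 148 rect [ 565.  -169.9] [26.9 28.1] 22.4 mean [ 563.1 -167.5   54.9] zmax 59.7 pca deg 124.1
side storedb 86 rect [605.5 192.9] [18.3 18.8] 32.7 mean [605.8 192.8  15.2] zmax 17.2 pca deg 153.5
```

View pics/crop1.png

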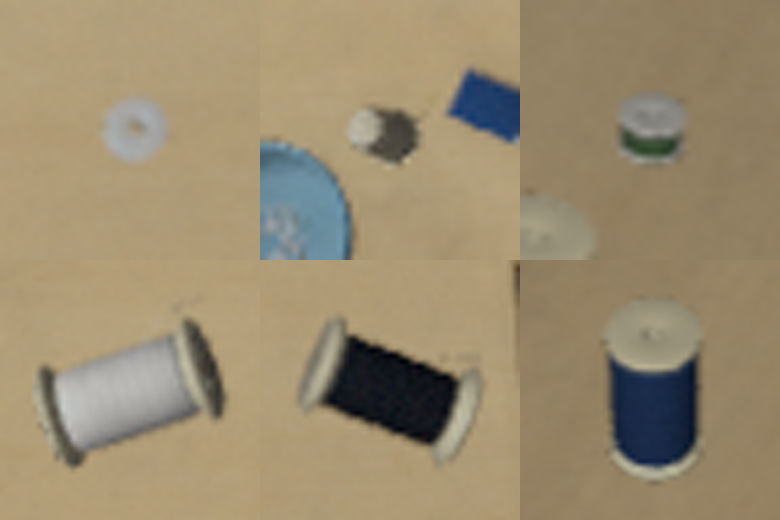

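In the crop, (325,242) is the bobbin: pale flanges, with a green winding in the side view. (52,227) is a grey and white trifle, so not it. White at (0.443,0.254) and black at (0.467,-0.207) are the big spools meant; the one at (0.361,0.143) is the pink look-alike. Next I'll locate the cups and bays from their grey floors.

```bash
cat > g.py <<'E'
from m import *
for v,im,Q in(("top",p,P),("side",ps,Ps)):
    hsv=cv2.cvtColor(im,cv2.COLOR_RGB2HSV)
    m=((hsv[...,1]<60)&(hsv[...,2]<150)&(Q[...,0]>.53)&(Q[...,0]<.7)&(abs(Q[...,1])<.25)&(Q[...,2]<.012)).astype(np.uint8)
    n,l,st,c=cv2.connectedComponentsWithStats(m,connectivity=4)
    for i in range(1,n):
        if st[i,4]<60: continue
        q=Q[l==i]; cc,wh,a=cv2.minAreaRect((q[:,:2]*1000).astype(np.float32))
        print(v,st[i,4],np.round(c[i]),np.round(cc,1),np.round(wh,1),round(a,1),"z",np.round(np.median(q[:,2])*1000,1))
    # cradle outline: brown component around the bays
    for nm,x,y,r,h in(("cradle",.611,-.016,.085,.007),("ss",.598,-.16,.07,.012),("bs",.614,.167,.057,.005)):
        k=((np.hypot(Q[...,0]-x,Q[...,1]-y)<r)&(Q[...,2]>h)&(Q[...,2]<.027)).astype(np.uint8)
        n,l,st,c=cv2.connectedComponentsWithStats(k); i=1+np.argmax(st[1:,4]); q=(Q[l==i][:,:2]*1000).astype(np.float32)
        print(v,nm,cv2.minAreaRect(q),cv2.minEnclosingCircle(q))
E
python3 g.py
```

```text
top 849 [291. 149.] [645.3 -26. ] [81.9 57.9] 71.0 z 4.5
top 186 [210. 149.] [646.6 159.5] [35.5 35. ] 84.6 z 4.3
top 269 [363. 154.] [ 631.9 -189.5] [42.2 41.6] 85.8 z 6.7
top 285 [336. 162.] [ 615.1 -125.6] [43.7 42. ] 88.6 z 6.4
top 127 [194. 166.] [607.8 195.3] [34.8 35.6] 10.6 z 4.8
top 896 [282. 176.] [582.2  -4.3] [82.2 59.1] 71.1 z 4.4
top 196 [216. 170.] [596.5 144.1] [34.2 34.3] 0.1 z 4.5
top 109 [355. 183.] [ 564.5 -169.9] [46.1 32.7] 48.0 z 6.8
top cradle ((612.30078125, -15.783340454101562), (92.42212677001953, 137.93685913085938), 70.7173843383789) ((610.9417724609375, -15.682731628417969), 80.26166534423828)
top ss ((628.65478515625, -188.13671875), (52.83066177368164, 53.90203857421875), 43.022911071777344) ((628.9967041015625, -188.7758026123047), 28.25017547607422)
top bs ((620.77490234375, 163.98468017578125), (100.8415298461914, 91.38911437988281), 78.31122589111328) ((614.9337768554688, 165.37091064453125), 51.70580291748047)
side 97 [274. 148.] [ 631.1 -197.6] [38.6 30.1] 36.9 z 6.4
side 122 [269. 166.] [ 615.7 -134.3] [29.5 36.5] 84.4 z 6.1
side 590 [233. 192.] [646.8 -32.3] [75.6 51.7] 72.5 z 4.3
side 673 [257. 207.] [584.4 -10. ] [74.3 53.5] 70.4 z 4.3
side 226 [184. 257.] [646.1 157.4] [35.9 32.9] 43.8 z 4.3
side 232 [213. 259.] [595.8 143.1] [33.5 35.3] 79.1 z 4.2
side 159 [192. 280.] [605.9 195.4] [35.7 28.7] 29.0 z 4.4
side cradle ((610.3851928710938, -15.305992126464844), (95.27330780029297, 139.16783142089844), 70.59890747070312) ((610.338134765625, -13.889887809753418), 81.37511444091797)
side ss ((619.3385009765625, -156.51589965820312), (53.01912307739258, 122.42192840576172), 17.565670013427734) ((617.9219970703125, -156.95101928710938), 61.27863693237305)
side bs ((600.8944091796875, 169.44180297851562), (94.70975494384766, 51.16353225708008), 77.86460876464844) ((599.0635375976562, 169.76979064941406), 47.42046356201172)
```

```bash
cat >> h.py <<'E'
def R(deg):
    a=np.radians(deg);c,s=np.cos(a),np.sin(a); return np.array([[-s,c,0],[c,s,0],[0,0,-1.]])
ZT=.14
def ori(pos,deg):
    q0=np.array(env.sense()["joint_positions"]); best=None
    for d in(deg,deg+180):
        q=solver.inverse_kinematics(pos,R(d))
        if q is not None and (best is None or np.abs(q-q0).max()<best[0]): best=(np.abs(q-q0).max(),d)
    return R(best[1])
def st(t):
    s=env.sense();print(t,round(s["t"],1),"w",round(s["gripper_width"]*1000,1),"gf",round(s["grasp_force"],1),np.round(s["ee_pos"],4),"F",np.round(s["wrist_force"],1))
def pick(x,y,deg,z,f):
    env.reach([x,y,ZT],ori([x,y,ZT],deg)); env.movel([x,y,z],rate=.2); effector.grasp(f); st("grasped"); env.movel([x,y,ZT],rate=.25); st("lifted")
def place(x,y,deg,z):
    env.reach([x,y,ZT],ori([x,y,ZT],deg)); env.movel([x,y,z+.015],rate=.25); env.movel([x,y,z],rate=.05); st("down"); effector.release(); env.movel([x,y,ZT],rate=.25); st("done")
E
python3 - <<'E'
from h import *
effector.release()
pick(.443,.2535,109.5,.017,20)
E
```

```text
grasped 5.4 w 0.6 gf 0.0 [0.443  0.2535 0.017 ] F [ 0.5 -0.5  0.3]
lifted 6.1 w 0.3 gf 0.0 [0.4424 0.2532 0.1393] F [ 0.3 -0.6 -0.2]
```

```bash
python3 - <<'E'
from h import *
s=env.sense();print(np.round(s["tcp_rot"],2),s["gripper_width"])
p,P=cloud("side");p2,P2=cloud("top");save("s1.png",np.vstack([cv2.resize(p[230:400,180:460],(700,425))]));save("t1.png",cv2.resize(p2[180:320,80:320],(720,420)))
m=(np.hypot(P[...,0]-.44,P[...,1]-.255)<.08)&(P[...,2]>.012)&(P[...,2]<.05);q=P[m]
print(cv2.minAreaRect((q[:,:2]*1000).astype(np.float32)),np.nanpercentile(q[:,2],97))
E
```

```text
[[-0.94 -0.33 -0.  ]
 [-0.33  0.94 -0.  ]
 [ 0.   -0.   -1.  ]] 0.00033051519861709876
((442.210205078125, 254.76406860351562), (44.685813903808594, 67.0426254272461), 19.299564361572266) 0.040522518321039765
```

View pics/s1.png

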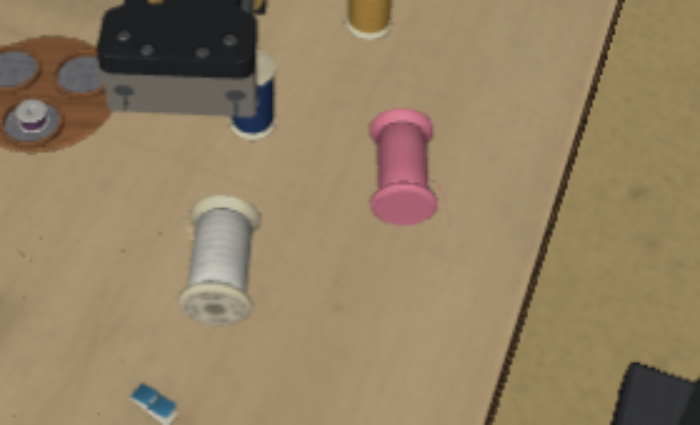

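The white spool hasn't moved at (220,260) in the crop, while the gripper shows near (180,60). I'll check where the gripper actually is.

```bash
python3 - <<'E'
from h import *
p,P=cloud("side");save("s2.png",p)
m=(P[...,2]>.1)&(P[...,0]>.2)&(P[...,0]<.8)&(P[...,1]<.5); q=P[m]
for a,b in((.08,.13),(.13,.15),(.15,.18),(.18,.22),(.22,.25),(.25,.3)):
    k=P[(P[...,2]>a)&(P[...,2]<b)&(P[...,0]>.15)&(P[...,0]<.8)&(np.abs(P[...,1])<.5)]
    if len(k): print(a,len(k),np.round(k.mean(0),3),np.round(k.min(0),3),np.round(k.max(0),3))
st("now")
E
```

```text
0.22 1 [0.433 0.339 0.25 ] [0.433 0.339 0.25 ] [0.433 0.339 0.25 ]
0.25 5046 [0.421 0.303 0.284] [0.381 0.167 0.252] [0.48  0.351 0.3  ]
now 6.2 w 0.4 gf 0.0 [0.4418 0.2527 0.1381] F [-0.2  0.8 -0.8]
```

View pics/s2.png

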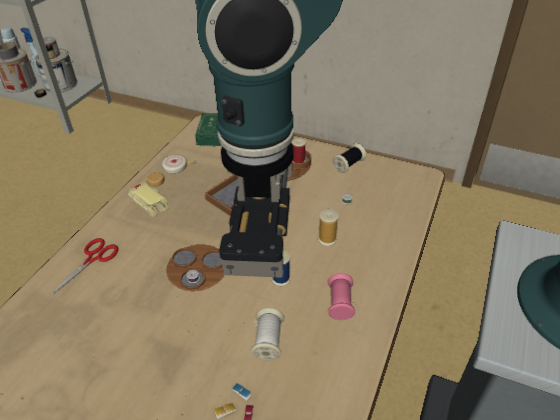

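```bash
python3 - <<'E'
from h import *
effector.release(); st("open")
x,y=.475,-.045
env.reach([x,y,.14],ori([x,y,.14],0)); env.movel([x,y,.05],rate=.2); st("at")
p,P=cloud("side");save("s3.png",cv2.resize(p[100:260,220:460],(780,520)))
k=P[(P[...,2]>.025)&(np.abs(P[...,0]-x)<.09)&(np.abs(P[...,1]-y)<.035)]
for a in np.arange(.03,.2,.01):
    j=k[(k[:,2]>a)&(k[:,2]<a+.01)]
    if len(j): print(round(a,2),len(j),np.round([j[:,0].min(),j[:,0].max(),j[:,1].min(),j[:,1].max()],3))
E
```

```text
open 7.6 w 91.6 gf 0.0 [0.443  0.2535 0.14  ] F [ 0.7 -0.5 -0.3]
at 9.3 w 91.7 gf 0.0 [ 0.4754 -0.0447  0.0503] F [ 0.1 -0.9 -0.4]
0.07 28 [ 0.419  0.53  -0.055 -0.034]
0.08 78 [ 0.416  0.533 -0.056 -0.032]
0.09 85 [ 0.415  0.533 -0.056 -0.033]
0.1 94 [ 0.414  0.534 -0.057 -0.032]
0.11 97 [ 0.413  0.535 -0.056 -0.032]
0.12 112 [ 0.412  0.536 -0.055 -0.032]
0.13 134 [ 0.411  0.536 -0.057 -0.032]
0.14 96 [ 0.411  0.538 -0.055 -0.032]
0.15 56 [ 0.41   0.538 -0.052 -0.031]
0.16 66 [ 0.388  0.559 -0.07  -0.013]
0.17 375 [ 0.388  0.559 -0.075 -0.011]
0.18 640 [ 0.385  0.563 -0.075 -0.01 ]
0.19 376 [ 0.385  0.564 -0.064 -0.011]
```

View pics/s3.png

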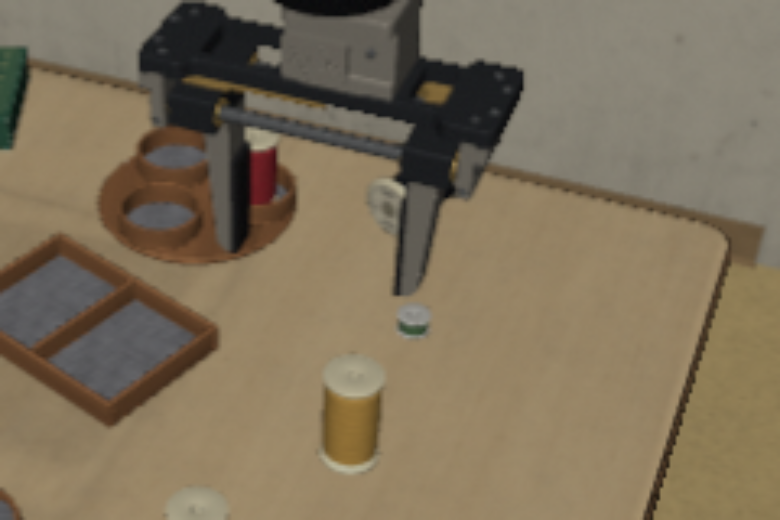

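The picture shows the gripper open over clear table, its left tip at (232,250) and right tip at (405,293) in the crop. Depth puts the tips about 24 mm higher than the reported TCP, although x and y agree. That is why the grasp closed above the spool. I'll get the exact offset by touching the table gently.

```bash
python3 - <<'E'
from h import *
x,y=.475,-.045
env.movel([x,y,-.012],rate=.15); st("a")
f0=env.sense()["wrist_force"][2]
z=-.012
while z>-.032:
    z-=.0015; env.movel([x,y,z],rate=.05); f=env.sense()["wrist_force"][2]
    if abs(f-f0)>4: break
st("touch"); print(z,f0)
env.movel([x,y,.05],rate=.25)
E
```

```text
a 10.0 w 91.9 gf 0.0 [ 0.4757 -0.0452 -0.0113] F [-0.4 -0.4  0.3]
touch 12.5 w 92.0 gf 12.1 [ 0.4751 -0.0452 -0.0256] F [-4.6 -2.9 22.9]
-0.02700000000000001 0.3062229866112115
```

The tips touch at a reported z of -0.0255, so I'll command z = true − 0.025. Continuing.

```bash
sed -i 's/^ZT=.14/ZT=.11\nDZ=-.025/; s/env.movel(\[x,y,z\],rate=.2)/env.movel([x,y,z+DZ],rate=.25)/; s/z+.015\]/z+DZ+.012]/; s/env.movel(\[x,y,z\],rate=.05)/env.movel([x,y,z+DZ],rate=.06)/' h.py; sed -n 15,40p h.py
python3 - <<'E'
from h import *
pick(.443,.2537,109.5,.017,20)
s=env.sense()
if s["gripper_width"]>.06: place(.5815,-.005,71,.0215)
E
```

```text
DZ=-.025
def ori(pos,deg):
    q0=np.array(env.sense()["joint_positions"]); best=None
    for d in(deg,deg+180):
        q=solver.inverse_kinematics(pos,R(d))
        if q is not None and (best is None or np.abs(q-q0).max()<best[0]): best=(np.abs(q-q0).max(),d)
    return R(best[1])
def st(t):
    s=env.sense();print(t,round(s["t"],1),"w",round(s["gripper_width"]*1000,1),"gf",round(s["grasp_force"],1),np.round(s["ee_pos"],4),"F",np.round(s["wrist_force"],1))
def pick(x,y,deg,z,f):
    env.reach([x,y,ZT],ori([x,y,ZT],deg)); env.movel([x,y,z+DZ],rate=.25); effector.grasp(f); st("grasped"); env.movel([x,y,ZT],rate=.25); st("lifted")
def place(x,y,deg,z):
    env.reach([x,y,ZT],ori([x,y,ZT],deg)); env.movel([x,y,z+DZ+.012],rate=.25); env.movel([x,y,z+DZ],rate=.06); st("down"); effector.release(); env.movel([x,y,ZT],rate=.25); st("done")
grasped 15.2 w 66.0 gf 20.0 [ 0.4436  0.2541 -0.007 ] F [-1.1 -1.3  6.3]
lifted 15.8 w 65.8 gf 20.0 [0.4424 0.2533 0.1093] F [-0.1  0.3 -0.4]
down 17.9 w 65.9 gf 20.0 [ 0.5819 -0.0049 -0.003 ] F [ 0.3  0.5 -0.6]
done 19.0 w 91.8 gf 0.0 [ 0.5812 -0.0048  0.1099] F [-0.2  0.2  0.1]
```

```bash
python3 - <<'E'
from h import *
pick(.467,-.2075,70,.017,20)
if env.sense()["gripper_width"]>.06: place(.6438,-.0262,71,.021)
env.reach([.45,.02,.14],ori([.45,.02,.14],90))
p,P=cloud("top");save("t4.png",cv2.resize(p[100:280,160:420],(780,540)))
for nm,x,y in(("white",.5815,-.005),("black",.6438,-.0262)):
    q=P[(np.hypot(P[...,0]-x,P[...,1]-y)<.05)&(P[...,2]>.025)&(P[...,2]<.08)]
    if len(q)>5: print(nm,cv2.minAreaRect((q[:,:2]*1000).astype(np.float32)),np.percentile(q[:,2],97))
E
```

```text
grasped 21.1 w 63.8 gf 19.9 [ 0.4677 -0.2077 -0.0071] F [0.1 1.  6. ]
lifted 21.7 w 64.2 gf 19.9 [ 0.4664 -0.207   0.1093] F [-0.5 -0.5 -0.1]
down 23.6 w 63.8 gf 19.9 [ 0.6447 -0.0264 -0.0031] F [ 0.5 -1.2  1.7]
done 24.8 w 92.2 gf 0.0 [ 0.6433 -0.026   0.1097] F [ 0.4 -0.4 -0.4]
```

View pics/t4.png

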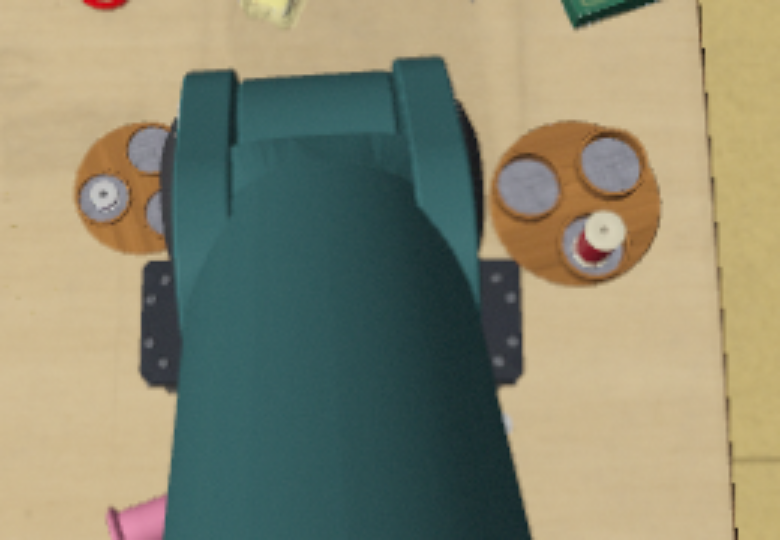

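The arm hides the cradle in this view, so I'll check later. Now the small spools.

```bash
python3 - <<'E'
from h import *
pick(.472,.1337,90,.033,15)
if env.sense()["gripper_width"]>.025: place(.628,-.1875,45.5,.0395)
p,P=cloud("side");save("s5.png",cv2.resize(p[100:310,170:470],(780,546)))
for nm,x,y in(("white",.5815,-.005),("black",.6438,-.0262)):
    q=P[(np.hypot(P[...,0]-x,P[...,1]-y)<.05)&(P[...,2]>.025)&(P[...,2]<.08)]
    if len(q)>5: print(nm,cv2.minAreaRect((q[:,:2]*1000).astype(np.float32)),np.percentile(q[:,2],97))
E
```

```text
grasped 27.8 w 27.7 gf 15.0 [0.472  0.1337 0.008 ] F [-0.5  0.7 -0.4]
lifted 28.4 w 28.0 gf 15.0 [0.4718 0.1337 0.1101] F [ 0.2 -0.4 -0.9]
down 30.5 w 28.0 gf 15.0 [ 0.6282 -0.1875  0.0149] F [ 0.1  1.  -0.1]
done 32.1 w 91.7 gf 0.0 [ 0.6281 -0.1873  0.1106] F [-0.1  1.2  0. ]
white ((593.5535278320312, -9.094013214111328), (66.52949523925781, 73.9493179321289), 69.3769760131836) 0.04480374481480513
black ((640.074951171875, -25.253868103027344), (65.8287582397461, 43.1442985534668), 70.16109466552734) 0.043653051844895895
```

View pics/s5.png

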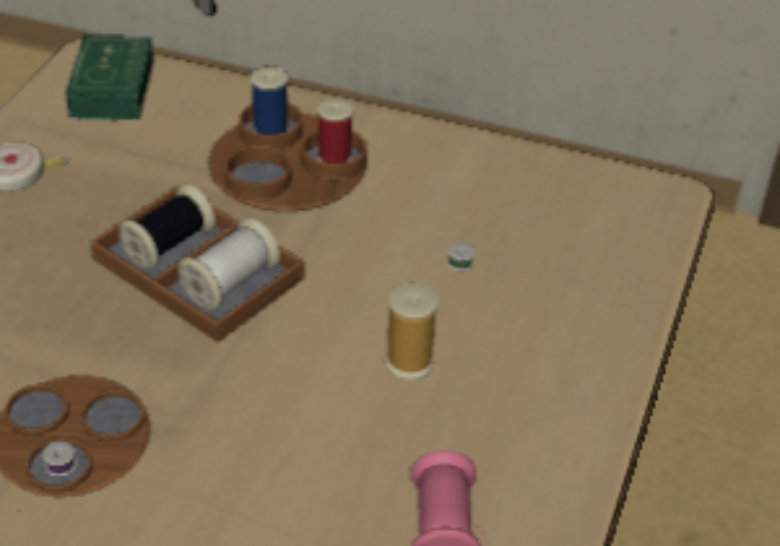

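Both big spools lie in the cradle, black at (168,228) and white at (228,265), and blue stands in the far cup at (270,105). Yellow and the bobbin are next, then I'll check where white sits in its bay.

```bash
cat > c.py <<'E'
from h import *
def check():
    c=np.array([.6125,-.0155]);a=np.radians(-19);ux=np.array([np.cos(a),np.sin(a)]);uy=np.array([-ux[1],ux[0]])
    for v in("side","top"):
        p,P=cloud(v); w=P[...,:2]-c; X=w@ux;Y=w@uy
        for nm,l,h in(("low-x bay",-.064,-.002),("high-x bay",.002,.064)):
            m=(X>l)&(X<h)&(abs(Y)<.045)&(P[...,2]>.03)&(P[...,2]<.07)
            if m.sum()>20:
                print(v,nm,"X %.1f..%.1f Y %.1f..%.1f z97 %.1f"%(*(1000*np.percentile(X[m],[1,99])),*(1000*np.percentile(Y[m],[1,99])),1000*np.percentile(P[m][:,2],97)))
                t=m&(P[...,2]>np.percentile(P[m][:,2],90)-.002); print("   top ridge X",round(1000*np.median(X[t]),1))
    return p
E
python3 - <<'E'
from c import *
pick(.432,.0167,90,.037,15)
if env.sense()["gripper_width"]>.025: place(.611,-.1243,164,.0435)
check()
pick(.432,-.098,90,.0055,10)
if 0.015<env.sense()["gripper_width"]<.025: place(.596,.1445,137,.0115)
st("end")
E
```

```text
grasped 34.8 w 29.1 gf 15.0 [0.432  0.0168 0.012 ] F [0.1 0.2 0.2]
lifted 35.3 w 29.2 gf 15.0 [0.4319 0.0168 0.1101] F [-0.1 -0.7 -1. ]
down 37.3 w 29.1 gf 15.0 [ 0.6112 -0.1245  0.0189] F [-0.7  1.  -0. ]
done 38.9 w 92.0 gf 0.0 [ 0.6111 -0.1246  0.1107] F [-0.3 -0.5  0.8]
side low-x bay X -55.5..-20.2 Y -32.0..32.9 z97 45.2
   top ridge X -37.7
side high-x bay X 10.1..46.1 Y -31.0..32.3 z97 43.9
   top ridge X 26.7
top low-x bay X -54.1..-17.9 Y -34.1..31.6 z97 46.0
   top ridge X -35.8
top high-x bay X 12.1..45.0 Y -32.8..31.4 z97 44.8
   top ridge X 29.2
grasped 41.8 w 16.9 gf 10.0 [ 0.432  -0.098  -0.0195] F [ 0.1  0.  -0.3]
lifted 42.5 w 16.9 gf 10.0 [ 0.4312 -0.0984  0.1093] F [-0.  -0.5 -0. ]
down 44.5 w 17.1 gf 10.0 [ 0.5961  0.1444 -0.0132] F [ 0.   0.4 -0.9]
done 46.4 w 92.2 gf 0.0 [0.5954 0.1437 0.1089] F [-0.3  0.1  0.5]
end 46.4 w 92.2 gf 0.0 [0.5954 0.1437 0.1089] F [-0.3  0.1  0.5]
```

```bash
python3 - <<'E'
from c import *
env.goto_joints([-1.343,.468,-.012,1.603,.006,1.071,-.056])
p=check(); s,S=cloud("side"); save("f.png",np.hstack([cv2.resize(p[110:230,170:410],(400,200)),cv2.resize(s[100:310,150:360],(400,400))[:200]]) if 0 else np.vstack([cv2.resize(p[120:220,175:395],(704,320)),cv2.resize(s[125:300,150:385],(704,524))[:280]]))
for nm,x,y,r,a in(("blue",.628,-.1875,.028,.05),("yel",.611,-.1243,.028,.05),("red",.564,-.171,.025,.045),("bob",.596,.1445,.02,.011),("sb",.606,.193,.02,.012)):
    for v in("top","side"):
        Q=cloud(v)[1]; q=Q[(np.hypot(Q[...,0]-x,Q[...,1]-y)<r)&(Q[...,2]>a)&(Q[...,2]<.09)]
        print(nm,v,len(q), cv2.minAreaRect((q[:,:2]*1000).astype(np.float32))[:2] if len(q)>3 else "", np.percentile(q[:,2],[50,97]) if len(q) else "")
st("x")
E
```

```text
side low-x bay X -55.6..-19.1 Y -31.3..32.8 z97 45.6
   top ridge X -37.8
side high-x bay X 11.0..45.0 Y -30.8..31.8 z97 43.9
   top ridge X 27.4
top low-x bay X -53.7..-18.4 Y -34.1..31.5 z97 45.9
   top ridge X -35.9
top high-x bay X 12.1..44.6 Y -32.7..31.2 z97 44.8
   top ridge X 29.8
blue top 172 ((628.580078125, -187.56520080566406), (29.81793975830078, 29.2629451751709)) [0.06184889 0.06443432]
blue side 150 ((627.3048095703125, -188.449951171875), (27.610925674438477, 32.26971435546875)) [0.06141145 0.06427893]
yel top 203 ((610.5838012695312, -123.10236358642578), (31.419761657714844, 32.434837341308594)) [0.06587797 0.06870872]
yel side 208 ((609.67578125, -124.26197052001953), (30.451393127441406, 35.566688537597656)) [0.06490256 0.06753407]
red top 152 ((563.9198608398438, -171.1588592529297), (27.36636734008789, 27.453527450561523)) [0.05799093 0.06059604]
red side 147 ((564.9285278320312, -169.72286987304688), (26.80608558654785, 27.55457305908203)) [0.0565557 0.059631 ]
bob top 63 ((599.0775146484375, 145.17227172851562), (25.537044525146484, 18.91266441345215)) [0.0152738  0.01803956]
bob side 93 ((596.4984130859375, 142.74317932128906), (20.543701171875, 23.816293716430664)) [0.01522384 0.01704041]
sb top 60 ((606.724609375, 192.97499084472656), (18.917282104492188, 19.132829666137695)) [0.01553339 0.01843335]
sb side 91 ((605.8284912109375, 192.35479736328125), (19.792736053466797, 19.528316497802734)) [0.01532348 0.01692549]
x 49.3 w 92.0 gf 0.0 [0.1736 0.6263 0.1883] F [ 1.  -0.1 -0.4]
```

View pics/f.png

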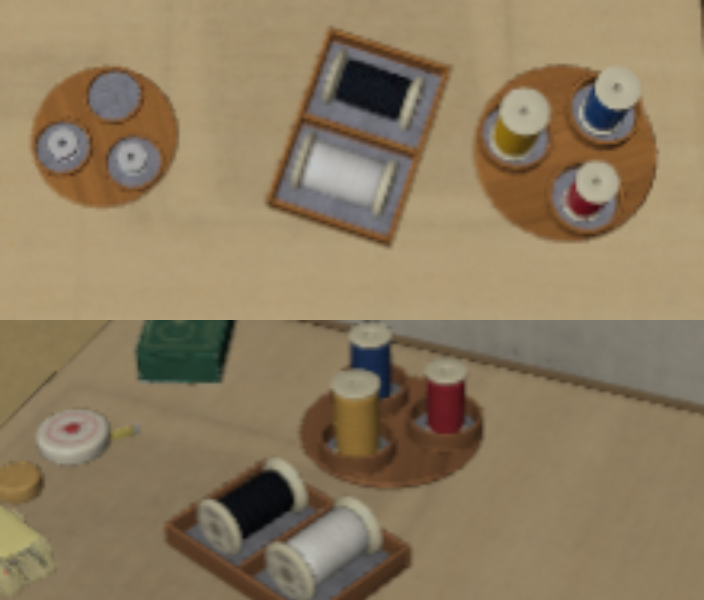

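In the last picture everything sits where it belongs. The bobbin is at (134,162), the black and white spools in the bays at (375,90) and (345,172), and yellow and blue upright at (520,120) and (612,95). The heights match the cup and bay floors, and the stored spool and bobbin haven't moved. Handing in.

```bash
python3 -c "
from station import workorder
print(workorder.finish_job())"
```

```text
the job is handed in; nothing more can be done
None
```

I handed the job in at about 49 s: both small spools, both big spools and the bobbin are in their places and the stored ones are undisturbed. My last camera check agreed with this, though it could not measure whether the big spools had rolled, and the hand-in returned no verdict.

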